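# Line up the bench supplies by height

## Robot

A 6-joint arm with a two-finger parallel gripper is mounted at the origin on a cart in front of the work surface, level with it; the furniture and walls round the work are solid. World frame = base frame: x ahead of the robot, y to its left, z up, the work surface at z = 0. Lengths are in mm, angles in rad, forces in N, time in s.
With the tool pointing down it reaches from about 275 to 725 mm from the base axis. Payload 15.9 kg.
Tool frame: the origin (TCP) lies at the very end of the fingers, on their centre line; the grasp point (between the pads) lies 19 mm behind it; z points along the fingers, y is the direction in which the jaws open and shut (so a half turn about z gives the same grasp; the last joint's range is limited). The gripper opens to 85 mm and grips with 20 to 120 N. Pads are 22 mm wide; open, the fingers measure 114 mm over their backs; the gripper's body (76 mm by 85 mm) begins 54 mm behind the grasp point. The pads swing forward as they close: fully open they stand 13 mm farther back than shut.
Start: joints at [-1.253, 0.213, -0.034, 1.323, 0, 1.571], TCP at [156.232, -474.949, 231.306] pointing down, gripper open.
Joint ranges: [-2.98, 2.98], [-0.74, 1.72], [-1.14, 1.35], [-2.1, 2.04], [-1.57, 1.44], [-3.14, 3.14]. Speed limits (rad/s): [1.89, 1.89, 2.39, 2.57, 3.14, 3.14].

## Interface

Orientations are given as [roll, pitch, yaw] about the fixed x, y, z axes, in that order (R = Rz(yaw) Ry(pitch) Rx(roll)).
In Python, from plant import r gives the robot as it stands.
- The arm moves only by the tool move_arm, never from a script. Its argument "moves" is a list of rows, each a list of 3 entries, a list of its own where there are three numbers: the shift along the tool's x, y, z in cm, then the turn, a rotation vector about the tool's x, y, z in rad, then the closure, from -1 (fully open) to 1 (shut). A call has 1 to 8 rows; each row is the pose to reach, as a shift and turn from the pose commanded when the call began, along the tool's axes at that moment; what a row does not reach only later rows make up. A row lasts 1/8 s, in which the tool goes at most 62.5 mm and 10.7 degrees, less where a joint would pass 70% of its speed; a pose out of reach is approached as far as the arm can. A call with a gripper value outside its range is refused whole. The fingers move at their own pace and stop on an object; "squeeze" is the grip in N (left out, the last holds). Time passes only in rows, so rows that repeat a pose let the fingers close. It gives the time, the measured TCP pose, the force and the opening at its end, in the units of the state.
- r.get_obs(): the state, without advancing time (a new reading comes with each control period).
- r.get_image(name): name is "scene" or "top" or "wrist"; returns the picture (384x512x3 uint8, blue, green, red); there is no depth.
- r.calibration(name): a dict with "fx", "fy", "cx", "cy" (pixels), "world_from_camera" (4x4, takes a point from camera to world coordinates). Camera axes: x right, y down, z forward; pixel columns grow to the right and rows downward; lengths in mm; the calibration is good to about 2 mm. The wrist camera is an equidistant fisheye: a pixel r from the principal point sees the ray r / f radians off the axis. A picture is of the moment at which its call begins: read the wrist's pose just before it. calibration takes no time and is no camera call; for the wrist camera it gives the pose at the moment of the call.
- r.sign_off(): hands the job in, once; it reports no verdict.
The state is a dict: "clock": time; "joint_positions": joint angles; "joint_vel": joint speeds; "joint_torque": joint torques, N m; "tcp_pos": TCP position; "ee_rot": TCP orientation; "ft_force": force on the tool from outside, world axes, zero at the start; "wrist_torque": the same for the moment, N m; "finger_gap": finger opening in mm.
Only numpy, scipy, OpenCV 4.12 (cv2) and the standard library are available. Lean on these libraries where they do the work, as an engineer would, in place of code of your own. Each camera call takes 0.05 s, during which the arm holds its last target.

## Task

Tidy the bench supplies onto the grey strip: stand the flat tin, the wire spool, the blue-capped jar and the tall canister on the four round pads, one on each pad and well centred, in order of height, with the shortest at the black peg's end and the tallest at the red peg's end. Keep them upright all the time and leave all four standing free.

Things in the scene. Friction and masses are not known exactly. Their poses are not given: they have to be found in the camera images.
- tin_center (a point): Centre of the flat round tin with the green lid: 50 mm across, 18 mm high, loose, standing upright on the bench (about 0.055 kg). Point on its axis, half-way up (9 mm above its underside); z is its axis, up.
- spool_center (a point): Centre of the wire spool, white wire between two blue flanges: 55 mm across, 47 mm high, loose, standing on a flange (about 0.34 kg, rigid). Point on its axis, 23.5 mm above its underside; z up.
- jar_center (a point): Centre of the white jar with the blue cap: 104 mm high, loose, upright (about 0.2 kg). The body is 56 mm wide along its own x and y and 84 mm high, then the round cap, 47 mm across and 20 mm high, fixed. Point on its axis, 52 mm above its underside; z up.
- canister_center (a point): Centre of the tall dark blue spray canister: a cylinder 56 mm across, 200 mm high, loose, upright (about 0.3 kg). To the touch it is 56 mm across right up to the top, so it can be gripped from above in its top 40 mm. Point on its axis, 100 mm above its underside; z up.
- red_peg: Red knob-shaped peg, 26 mm across, 28 mm high, fixed at one end of the strip in line with the pads, 85 mm beyond the centre of the outermost pad; marks the end for the tallest. Origin at the centre of its underside, 5 mm above the bench.
- black_peg: Black peg, the same shape, at the other end of the strip; marks the end for the shortest. Origin at the centre of its underside.
- pad_1: Pad 1 of four in a straight row, 100 mm apart, the leftmost (greatest y) in the row; black round pad with a yellow rim, 72 mm across, fixed on the strip, top face 7 mm above the bench; origin at the centre of its underside, 5 mm above the bench; its y axis points along the row to the left. The pads lie on an grey strip 520 mm long, 84 mm wide and 5 mm thick.
- pad_2: Pad 2 of four in a straight row, 100 mm apart, second from the left; black round pad with a yellow rim, 72 mm across, fixed on the strip, top face 7 mm above the bench; origin at the centre of its underside, 5 mm above the bench; its y axis points along the row to the left.
- pad_3: Pad 3 of four in a straight row, 100 mm apart, third from the left; black round pad with a yellow rim, 72 mm across, fixed on the strip, top face 7 mm above the bench; origin at the centre of its underside, 5 mm above the bench; its y axis points along the row to the left.
- pad_4: Pad 4 of four in a straight row, 100 mm apart, the rightmost; black round pad with a yellow rim, 72 mm across, fixed on the strip, top face 7 mm above the bench; origin at the centre of its underside, 5 mm above the bench; its y axis points along the row to the left.
Things that resemble listed ones, but are neither listed nor needed, are in the scene too. What is shaped like the part that bears canister_center but brown or yellow is not meant.

How it is judged (in metres and radians):
At the end, for the whole second after the job is handed in: Each of the four stands upright (within 0.1 rad), at rest, its axis within 15 mm of the centre of its own pad and its underside on the pad (within about 5 mm), in order of height from the black peg (tin, then spool, jar) to the red peg (canister) (((horizontal distance between red_peg and pad_1 below 0.15 m and horizontal distance between tin_center and pad_4 below 0.015 m and horizontal distance between spool_center and pad_3 below 0.015 m and horizontal distance between jar_center and pad_2 below 0.015 m and horizontal distance between canister_center and pad_1 below 0.015 m) or (not (horizontal distance between red_peg and pad_1 below 0.15 m) and horizontal distance between tin_center and pad_1 below 0.015 m and horizontal distance between spool_center and pad_2 below 0.015 m and horizontal distance between jar_center and pad_3 below 0.015 m and horizontal distance between canister_center and pad_4 below 0.015 m)) and angle between each of tin_center, spool_center, jar_center, canister_center's own z axis and vertical below 0.1 rad and linear speed of each of tin, spool, jar, canister below 0.02 m/s and height (world z) of tin_center between 0.011 and 0.022 m and height (world z) of spool_center between 0.0255 and 0.0365 m and height (world z) of jar_center between 0.054 and 0.065 m and height (world z) of canister_center between 0.102 and 0.113 m); the robot touches nothing.
It fails at once if the tin is tipped over (more than 0.6 rad from upright) (angle between tin_center's own z axis and vertical above 0.6 rad).
It fails at once if the spool is tipped over (more than 0.6 rad from upright) (angle between spool_center's own z axis and vertical above 0.6 rad).
It fails at once if the jar is tipped over (more than 0.6 rad from upright) (angle between jar_center's own z axis and vertical above 0.6 rad).
It fails at once if the canister is tipped over (more than 0.6 rad from upright) (angle between canister_center's own z axis and vertical above 0.6 rad).
It also fails if it takes over 102 s, if anything falls off the work surface, if the arm or the gripper's body presses on something with over 40 N, if the wrist force passes 120 N, or if a joint passes its speed limit or range.

## Working session

There is one attempt and no reset: what is moved stays moved. The work goes in short steps, Python scripts to look and compute and a tool call to move; the robot and the scene stay as the last step left them, time stands still between calls to the robot, and variables do not carry over. Pictures are saved under pics/ and viewed, and the job is handed in when it is done.

Besides the shell and the picture viewer there is one more tool, called as a command line: name --argument value ..., lists and objects as JSON in quotes. move_arm: Moves the arm, as the interface text tells. Its arguments: {"type":"object","properties":{"moves":{"type":"array"},"squeeze":{"type":"number"}},"required":["moves"]}

```bash
ls; mkdir -p pics
python3 - <<'E'
from plant import r
import cv2,numpy as np
for n in ["scene","top","wrist"]:
    c=r.calibration(n);print(n,c["fx"],c["fy"],c["cx"],c["cy"]);print(np.round(c["world_from_camera"],3).tolist())
    cv2.imwrite(f"pics/{n}0.png",r.get_image(n))
print(r.get_obs())
E
```

```text
pics
scene 396.8993157510392 396.8993157510392 255.39633041942724 192.15448306686682
[[-0.593, -0.612, 0.522, -79.943], [-0.805, 0.456, -0.379, 424.707], [-0.006, -0.646, -0.764, 970.733], [0.0, 0.0, 0.0, 1.0]]
top 350.7216264613976 350.7216264613976 255.11868123816177 198.01200875617377
[[-0.025, -0.987, 0.16, 351.412], [-0.998, 0.033, 0.049, -51.389], [-0.053, -0.158, -0.986, 929.122], [0.0, 0.0, 0.0, 1.0]]
wrist 297.3186396354542 297.3186396354542 254.0008143359893 196.21357854468783
[[0.312, -0.899, -0.308, 235.243], [-0.95, -0.296, -0.101, -446.972], [-0.001, 0.324, -0.946, 373.588], [0.0, 0.0, 0.0, 1.0]]
{'clock': 0.15, 'joint_positions': array([-1.25298903e+00,  2.13226342e-01, -3.48621815e-02,  1.32347754e+00,
        6.19790927e-08,  1.57081646e+00]), 'joint_vel': array([-5.09068427e-05, -1.76018692e-03,  3.79505944e-03, -1.04622367e-03,
        1.43908582e-03, -2.12409690e-03]), 'joint_torque': array([-1.60237705e-03, -6.86400318e+01,  4.87255812e+01,  1.28070338e-02,
       -7.46675528e-05, -3.71075305e-05]), 'tcp_pos': array([ 156.16921716, -474.73949074,  230.95916674]), 'ee_rot': array([-3.14082292e+00, -4.64848298e-08,  3.17787172e-01]), 'ft_force': array([ 0.56364214, -0.2163786 , -0.38022246]), 'wrist_torque': array([ 0.01399539,  0.0203297 , -0.04031725]), 'finger_gap': 85.62201729823919}
```

View pics/scene0.png

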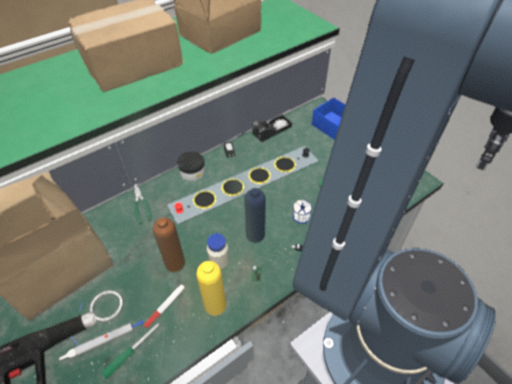

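View pics/top0.png

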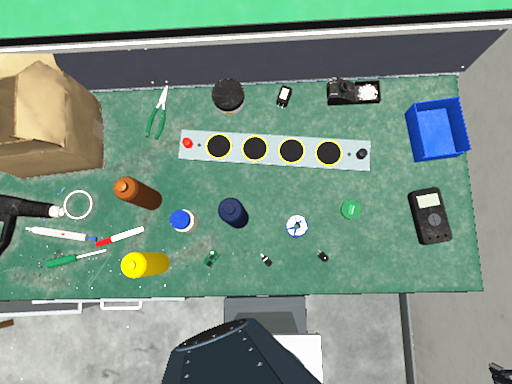

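View pics/wrist0.png

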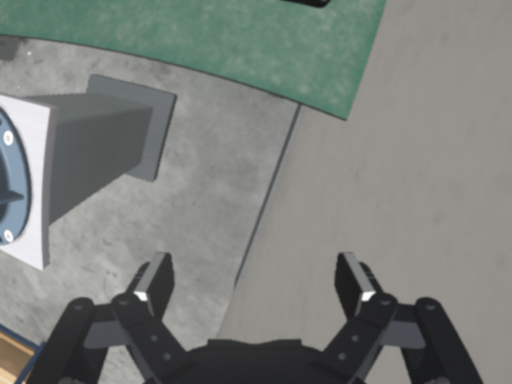

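The top view shows the red peg at (187,143), the pads at x≈218, 254, 291 and 328, and the black peg at (362,154). The candidates are:
- **Canister:** the dark blue one at (232,212), not the brown (125,188) or the yellow (135,264).
- **Jar:** the blue cap at (181,220), not the black-lidded round jar at (228,95).
- **Tin:** the green lid at (350,209).
- **Spool:** (297,226).

The red peg is at pad_1, so the order is canister→1, jar→2, spool→3, tin→4.

```bash
cat > h.py <<'E'
import cv2,numpy as np
from plant import r
def ray(n,u,v,c=None):
    c=c or r.calibration(n);T=np.array(c["world_from_camera"])
    x=(u-c["cx"])/c["fx"];y=(v-c["cy"])/c["fy"]
    if n=="wrist":
        th=np.hypot(x,y);k=np.sin(th)/th if th>1e-9 else 1
        d=np.array([x*k,y*k,np.cos(th)])
    else: d=np.array([x,y,1.])
    d=T[:3,:3]@d
    return T[:3,3],d/np.linalg.norm(d)
def onz(n,u,v,z,c=None):
    o,d=ray(n,u,v,c);return np.round(o+d*(z-o[2])/d[2],1)
def proj(n,P,c=None):
    c=c or r.calibration(n);T=np.linalg.inv(np.array(c["world_from_camera"]))
    p=T[:3,:3]@np.array(P,float)+T[:3,3]
    if n=="wrist":
        th=np.arctan2(np.hypot(p[0],p[1]),p[2]);k=th/np.hypot(p[0],p[1])
        return np.round([c["cx"]+c["fx"]*k*p[0],c["cy"]+c["fy"]*k*p[1]],1)
    return np.round([c["cx"]+c["fx"]*p[0]/p[2],c["cy"]+c["fy"]*p[1]/p[2]],1)
E
python3 - <<'E'
import cv2
a=cv2.imread("pics/top0.png")[120:280,100:400]
cv2.imwrite("pics/topcrop.png",cv2.resize(a,(798,426),interpolation=cv2.INTER_CUBIC))
a=cv2.imread("pics/scene0.png")[130:330,140:340]
cv2.imwrite("pics/scenecrop.png",cv2.resize(a,(600,600),interpolation=cv2.INTER_CUBIC))
E
```

```text
(no output)
```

View pics/topcrop.png

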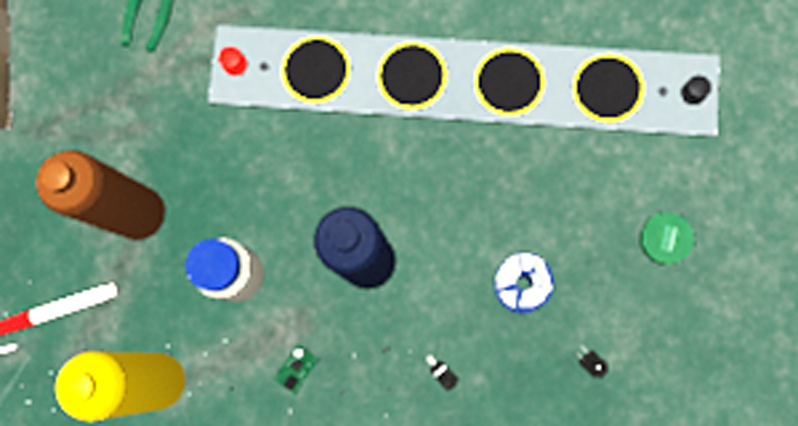

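View pics/scenecrop.png

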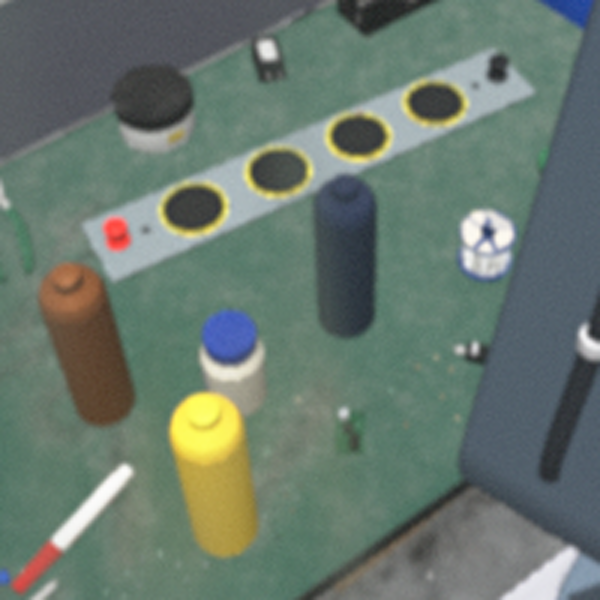

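Run:
```python
from h import *
im=cv2.imread("pics/top0.png");hsv=cv2.cvtColor(im,cv2.COLOR_BGR2HSV)
def blobs(lo,hi,box,mn=30,src=hsv):
    m=cv2.inRange(src,lo,hi);k=np.zeros_like(m);x0,y0,x1,y1=box;k[y0:y1,x0:x1]=m[y0:y1,x0:x1]
    cs,_=cv2.findContours(k,cv2.RETR_EXTERNAL,cv2.CHAIN_APPROX_NONE)
    return [c for c in cs if cv2.contourArea(c)>mn]
C=r.calibration("top")
def rep(name,cs,z):
    for c in cs:
        P=np.array([onz("top",*p[0],z,C)[:2] for p in c],np.float32)
        (x,y),(a,b),_=cv2.fitEllipse(P); 
        print(name,cv2.boundingRect(c),np.round([x,y,a,b],1))
rep("pad",blobs((22,80,120),(38,255,255),(195,125,350,175)),7)
rep("tin",blobs((45,120,90),(80,255,255),(330,195,370,225)),18)
rep("cap",blobs((105,150,100),(130,255,255),(165,205,200,235)),104)
rep("can",blobs((100,60,20),(130,255,140),(210,190,255,235)),200)
sp=blobs((0,0,170),(180,60,255),(280,210,315,245),20);
rep("spoolw",[np.concatenate(sp)],47)
m=cv2.inRange(hsv,(95,40,0),(130,255,255));g=cv2.inRange(hsv,(60,70,0),(92,255,255))
rep("spool!g",blobs(255-0*0 and (0,0,0),(0,0,0),(0,0,1,1)),47)
ng=cv2.bitwise_not(g); k=np.zeros_like(ng);k[210:245,280:315]=ng[210:245,280:315]
rep("spoolng",[max(cv2.findContours(k,cv2.RETR_EXTERNAL,cv2.CHAIN_APPROX_NONE)[0],key=cv2.contourArea)],47)
k=np.zeros_like(ng);k[200:238,165:203]=ng[200:238,165:203]
rep("jar all",[max(cv2.findContours(k,cv2.RETR_EXTERNAL,cv2.CHAIN_APPROX_NONE)[0],key=cv2.contourArea)],84)
for n,u,v in [("red",187,143),("blk",362,154)]: print(n,onz("top",u,v,30,C))
# nozzle top canister; base in scene
print(onz("top",100+347*300/798,120+235*300/798,195,C))
im=cv2.imread("pics/scene0.png");b=cv2.cvtColor(im,cv2.COLOR_BGR2HSV)
S=r.calibration("scene")
cs=blobs((105,80,20),(130,255,130),(235,180,275,250),100,b)
for c in cs: print("scene can",cv2.boundingRect(c))
print("scene base front",onz("scene",140+347/3,130+336/3,0,S))
print("scene cap",onz("scene",140+231/3,130+334/3,104,S), "tin hidden")
for n,p in [("cap top->scene",None)]: pass
```

```text
pad (315, 140, 27, 26) [ 618.3 -206.2   68.6   69.7]
pad (278, 138, 27, 25) [ 629.1 -106.9   68.4   68.6]
pad (242, 136, 26, 25) [639.2  -7.6  68.4  69.1]
pad (206, 134, 26, 25) [649.7  91.7  68.3  69.2]
tin (341, 200, 20, 19) [ 461.9 -252.1   47.4   49.5]
cap (170, 210, 20, 19) [440.5 172.3  43.   46.9]
can (218, 198, 30, 30) [440.7  32.7  49.8  70.3]
spoolw (284, 215, 24, 21) [ 424.6 -107.7   45.9   54.5]
spoolng (280, 210, 29, 28) [ 425.1 -105.3   54.1   75.6]
jar all (169, 209, 30, 25) [438.8 165.3  58.4  75.1]
red [653.7 173.2  30. ]
blk [ 604.1 -289.    30. ]
[450.1  37.9 195. ]
scene can (251, 190, 14, 17)
scene base front [431.6  53.9   0. ]
scene cap [438.2 172.8 104. ] tin hidden
```

```bash
cat >> h.py <<'E'
from scipy.spatial.transform import Rotation as R
def go(x,y,z,yaw):
    o=r.get_obs();A=R.from_euler("xyz",o["ee_rot"]);B=R.from_euler("xyz",[np.pi,0,yaw])
    print("shift cm",np.round(A.inv().apply(np.array([x,y,z])-o["tcp_pos"])/10,2),"turn",np.round((A.inv()*B).as_rotvec(),3),
      "| tcp",np.round(o["tcp_pos"],1),"rot",np.round(o["ee_rot"],3),"j",np.round(o["joint_positions"],2),"t",o["clock"],"gap",round(o["finger_gap"],1))
E
python3 - <<'E'
from h import *
S=r.calibration("scene");T=r.calibration("top")
print("axis guess base near edge",onz("top",239.8,227.9,0,T))
for n,f,box in [("top","top0",(205,185,260,240)),("scene","scene0",(235,180,275,250))]:
    im=cv2.imread(f"pics/{f}.png").astype(int);b,g,rr=[im[...,i] for i in range(3)]
    m=((b-g>8)&(b<150)).astype(np.uint8)*255;k=np.zeros_like(m);x0,y0,x1,y1=box;k[y0:y1,x0:x1]=m[y0:y1,x0:x1]
    c=max(cv2.findContours(k,0,1)[0],key=cv2.contourArea);print(n,cv2.boundingRect(c),cv2.contourArea(c),np.round(cv2.minAreaRect(c)[0],1),np.round(cv2.minAreaRect(c)[1],1),np.round(cv2.minAreaRect(c)[2],1), cv2.boxPoints(cv2.minAreaRect(c)).round(1).tolist())
for P in [(440,35),(447,38),(452,42)]:
    print(P,[ (n,proj(n,(*P,0),q).tolist(),proj(n,(*P,200),q).tolist()) for n,q in (("top",T),("scene",S))])
print("brown",onz("top",125,188,195,T),"yellow",onz("top",135,264,195,T),"blackjar",onz("top",228,95,60,T))
go(462,-252,150,1.466)
E
```

```text
axis guess base near edge [423.1  37.3   0. ]
top (218, 198, 30, 30) 605.0 [233. 213.] [32.5 24. ] 45.0 [[213.0, 210.0], [230.0, 193.0], [253.0, 216.0], [236.0, 233.0]]
scene (246, 188, 19, 47) 401.5 [259.1 210.1] [46.5 17.7] 71.6 [[243.3000030517578, 190.89999389648438], [260.1000061035156, 185.3000030517578], [274.79998779296875, 229.39999389648438], [258.0, 235.0]]
(440, 35) [('top', [240.6, 221.5], [231.6, 212.7]), ('scene', [259.2, 236.8], [259.3, 192.7])]
(447, 38) [('top', [239.4, 218.9], [230.1, 209.5]), ('scene', [256.9, 235.7], [256.7, 191.6])]
(452, 42) [('top', [237.9, 217.1], [228.2, 207.2]), ('scene', [254.8, 235.2], [254.2, 191.1])]
brown [502.1 267.9 195. ] yellow [338.8 240.8 195. ] blackjar [771.2  56.6  60. ]
shift cm [ 36.01 -11.6    8.1 ] turn [-1.000e-03 -0.000e+00 -1.148e+00] | tcp [ 156.2 -474.7  231. ] rot [-3.141 -0.     0.318] j [-1.25  0.21 -0.03  1.32  0.    1.57] t 0.15 gap 85.6
```

move_arm --moves '[[[9,-2.9,2],[0,0,-0.18],-1],[[18,-5.8,4],[0,0,-0.36],-1],[[27,-8.7,6],[0,0,-0.54],-1],[[36,-11.6,8],[0,0,-0.72],-1],[[36,-11.6,8],[0,0,-0.9],-1],[[36,-11.6,8],[0,0,-1.06],-1],[[36,-11.6,8],[0,0,-1.148],-1],[[36,-11.6,8],[0,0,-1.148],-1]]' --squeeze 30

```text
clock: 1.15
tcp_pos: [462.2, -251.5, 150.7]
ee_rot: [-3.141, -0.0, 1.467]
ft_force: [0.3, 0.6, -0.2]
finger_gap: 85.4
```

Run:
```python
from h import *
C=r.calibration("wrist");im=r.get_image("wrist");cv2.imwrite("pics/w1.png",im)
hsv=cv2.cvtColor(im,cv2.COLOR_BGR2HSV);m=cv2.inRange(hsv,(50,130,80),(75,255,255))
for c in cv2.findContours(m,0,1)[0]:
    if cv2.contourArea(c)>200: 
        P=np.array([onz("wrist",*p[0],18,C)[:2] for p in c],np.float32);print(cv2.boundingRect(c),cv2.fitEllipse(P))
for P in [(462,-252,18),(425,-105,47)]: print(proj("wrist",P,C))
go(462,-252,60,1.466)
```

```text
[254.5 187.8]
[191.   33.3]
shift cm [0.02 0.03 9.11] turn [-0.001 -0.    -0.002] | tcp [ 461.7 -252.2  151.1] rot [-3.141 -0.     1.464] j [-0.5   0.29 -0.13  1.15 -0.    1.18] t 1.2 gap 85.6
```

View pics/w1.png

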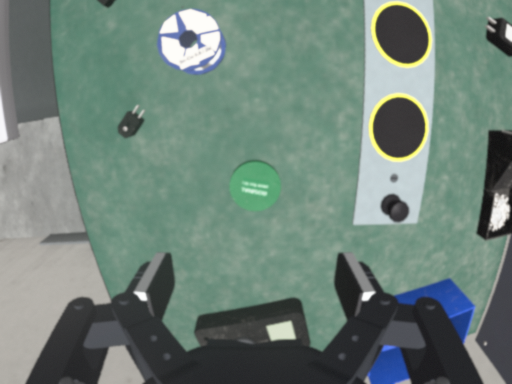

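The wrist view shows the green tin lid at (255,186), right where it was predicted (254.5,188). The spool is at (191,40), with pads at (400,127) and (401,34).

```bash
cat >> h.py <<'E'
def seg(n,im,C,mask,z,box=None,mn=150):
    if box: k=np.zeros_like(mask);x0,y0,x1,y1=box;k[y0:y1,x0:x1]=mask[y0:y1,x0:x1];mask=k
    for c in cv2.findContours(mask,0,1)[0]:
        if cv2.contourArea(c)>mn:
            h=cv2.convexHull(c)
            P=np.array([onz(n,*p[0],z,C)[:2] for p in c],np.float32);(x,y),q,_=cv2.fitEllipse(P);(a,b),rad=cv2.minEnclosingCircle(P)
            print(cv2.boundingRect(c),"ell",np.round([x,y,*q],1),"circ",np.round([a,b,2*rad],1))
E
python3 - <<'E'
from h import *
C=r.calibration("wrist");im=cv2.imread("pics/w1.png");hsv=cv2.cvtColor(im,cv2.COLOR_BGR2HSV)
print(hsv[175,255],hsv[100,300])
seg("wrist",im,C,cv2.inRange(hsv,(60,150,60),(78,255,255)),18,(220,150,290,220))
seg("wrist",im,C,cv2.inRange(hsv,(22,90,120),(38,255,255)),7,(360,0,440,180))
g=cv2.inRange(hsv,(55,60,20),(95,255,255));seg("wrist",im,C,cv2.bitwise_not(g),47,(150,5,235,80))
E
```

```text
[ 71 113 165] [ 75  62 144]
(369, 94, 59, 67) ell [ 618.2 -205.9   69.8   70.6] circ [ 618.3 -205.9   71.6]
(371, 2, 60, 65) ell [ 629.1 -106.5   69.9   70.6] circ [ 629.1 -106.4   71.7]
(150, 5, 85, 75) ell [ 424.9 -112.4   74.1   83.8] circ [ 423.6 -113.7   96.8]
```

Run:
```python
from h import *
C=r.calibration("wrist");im=cv2.imread("pics/w1.png");hsv=cv2.cvtColor(im,cv2.COLOR_BGR2HSV)
seg("wrist",im,C,cv2.inRange(hsv,(60,100,60),(80,255,255)),18,(220,150,290,220))
seg("wrist",im,C,cv2.inRange(hsv,(0,0,185),(180,60,255)),47,(150,5,235,80))
seg("wrist",im,C,cv2.inRange(hsv,(100,60,60),(125,255,255)),47,(150,5,235,80),20)
```

```text
(230, 161, 50, 49) ell [ 462.  -250.9   47.9   49.4] circ [ 462.3 -250.9   50.4]
(159, 14, 20, 20) ell [407.5 -94.9  14.7  18.1] circ [406.9 -94.1  20.6]
(161, 9, 61, 61) ell [ 424.7 -110.8   48.5   49.8] circ [ 425.5 -110.3   56.3]
(195, 34, 9, 14) ell [ 430.7 -112.7    4.7   12.7] circ [ 430.5 -113.    11.6]
(182, 29, 44, 46) ell [ 431.6 -119.6   36.3   42.2] circ [ 431.  -120.8   45.6]
(157, 12, 31, 58) ell [ 407.7 -109.5   22.7   46.2] circ [ 412.8 -109.2   50.8]
```

move_arm --moves '[[[0.07,0.03,5],[0,0,0],-1],[[0.07,0.03,10],[0,0,0],-1],[[0.07,0.03,13],[0,0,0],-1],[[0.07,0.03,14.7],[0,0,0],-1],[[0.07,0.03,14.7],[0,0,0],1],[[0.07,0.03,14.7],[0,0,0],1],[[0.07,0.03,14.7],[0,0,0],1],[[0.07,0.03,14.7],[0,0,0],1]]'

```text
clock: 2.2
tcp_pos: [462.6, -252.3, 5.7]
ee_rot: [3.14, 0.001, 1.465]
ft_force: [-2.6, -1.8, 5.0]
finger_gap: 48.2
```

move_arm --moves '[[[0,0,-1],[0,0,0],1],[[0,0,-3],[0,0,0],1],[[0,0,-5],[0,0,0],1],[[0,0,-5],[0,0,0],1]]'

```text
clock: 2.7
tcp_pos: [463.6, -252.3, 56.5]
ee_rot: [3.138, 0.001, 1.465]
ft_force: [0.7, -0.0, 0.3]
finger_gap: 48.4
```

Run:
```python
from h import *
C=r.calibration("wrist");im=r.get_image("wrist");cv2.imwrite("pics/w2.png",im)
go(618.2,-206.1,60,1.466)
```

```text
shift cm [ 6.19 14.96 -0.44] turn [ 0.002  0.001 -0.   ] | tcp [ 463.  -252.    55.3] rot [3.140e+00 1.000e-03 1.466e+00] j [-0.5   0.37 -0.29  0.91  0.    1.18] t 2.75 gap 48.1
```

View pics/w2.png

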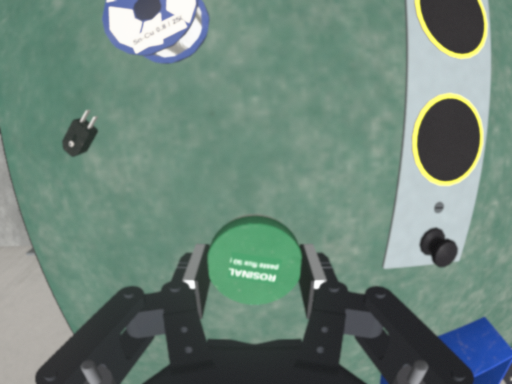

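The tin is held between the fingers, with its lid centred at about (254,261) and the pads in view at (450,140).

Run:
```python
from h import *
C=r.calibration("wrist");im=cv2.imread("pics/w2.png");hsv=cv2.cvtColor(im,cv2.COLOR_BGR2HSV)
for z in (64,68): seg("wrist",im,C,cv2.inRange(hsv,(55,100,100),(80,255,255)),z,(205,200,305,310))
seg("wrist",im,C,cv2.inRange(hsv,(22,90,120),(38,255,255)),7,(405,0,495,195))
```

```text
(207, 219, 95, 85) ell [ 462.7 -251.1   50.    52.3] circ [ 462.6 -250.9   53.3]
(207, 219, 95, 85) ell [ 462.9 -248.6   48.5   50.8] circ [ 462.9 -248.4   51.7]
(412, 94, 71, 91) ell [ 616.1 -203.5   69.7   70.4] circ [ 616.1 -203.4   71.3]
(415, 0, 72, 58) ell [ 627.  -105.8   65.8   67.6] circ [ 626.7 -105.2   71.5]
```

move_arm --moves '[[[1.5,3.7,-0.3],[0,0,0],1],[[3,7.4,-0.3],[0,0,0],1],[[4.6,11.2,-0.3],[0,0,0],1],[[6.1,14.9,-0.3],[0,0,0],1],[[6.1,14.9,-0.3],[0,0,0],1],[[6.1,14.9,2],[0,0,0],1],[[6.1,14.9,3.3],[0,0,0],1],[[6.1,14.9,3.3],[0,0,0],1]]'

```text
clock: 3.75
tcp_pos: [615.6, -206.5, 20.2]
ee_rot: [-3.139, -0.0, 1.465]
ft_force: [0.6, 0.2, -0.5]
finger_gap: 47.4
```

move_arm --moves '[[[0,0.15,0.4],[0,0,0],1],[[0,0.15,0.7],[0,0,0],1],[[0,0.15,0.7],[0,0,0],1]]'

```text
clock: 4.12
tcp_pos: [618.4, -206.7, 14.4]
ee_rot: [3.142, 0.0, 1.466]
ft_force: [-0.4, 0.1, -0.1]
finger_gap: 48.2
```

move_arm --moves '[[[0,0,0.12],[0,0,0],1],[[0,0,0.12],[0,0,0],1]]'

```text
clock: 4.38
tcp_pos: [618.4, -206.7, 13.1]
ee_rot: [3.142, -0.0, 1.466]
ft_force: [0.3, 0.2, -0.8]
finger_gap: 48.1
```

move_arm --moves '[[[0,0,0.1],[0,0,0],1],[[0,0,0.15],[0,0,0],1]]'

```text
clock: 4.62
tcp_pos: [618.5, -206.7, 12.6]
ee_rot: [3.141, 0.0, 1.466]
ft_force: [-6.6, 3.0, 19.4]
finger_gap: 47.9
```

Contact. Open the jaws, then rise.

move_arm --moves '[[[0,0,-0.05],[0,0,0],-0.6],[[0,0,-0.05],[0,0,0],-0.8],[[0,0,-0.05],[0,0,0],-1],[[0,0,-0.05],[0,0,0],-1],[[0,0,-3],[0,0,0],-1],[[0,0,-8],[0,0,0],-1],[[0,0,-13],[0,0,0],-1],[[0,0,-13],[0,0,0],-1]]'

```text
clock: 5.62
tcp_pos: [620.5, -207.4, 145.9]
ee_rot: [3.135, 0.001, 1.466]
ft_force: [-0.1, -0.2, -1.8]
finger_gap: 85.6
```

Run:
```python
from h import *
C=r.calibration("wrist");im=r.get_image("wrist");cv2.imwrite("pics/w3.png",im)
hsv=cv2.cvtColor(im,cv2.COLOR_BGR2HSV)
seg("wrist",im,C,cv2.inRange(hsv,(55,100,60),(80,255,255)),25)
seg("wrist",im,C,cv2.inRange(hsv,(22,90,120),(38,255,255)),7)
go(425,-107,130,2.17)
```

```text
(231, 162, 46, 46) ell [ 622.1 -200.7   36.8   41.2] circ [ 621.2 -202.2   47.3]
(216, 148, 71, 67) ell [ 618.5 -204.    68.8   69. ] circ [ 618.6 -204.1   70. ]
(214, 44, 74, 72) ell [ 628.9 -104.8   67.4   67.7] circ [ 628.8 -104.8   68.7]
(221, 0, 62, 14) ell [639.5 -12.4  54.   62.5] circ [637.7 -26.3  56.9]
shift cm [  7.91 -20.39   1.26] turn [ 0.003  0.002 -0.704] | tcp [ 619.4 -207.1  143.3] rot [3.138e+00 1.000e-03 1.466e+00] j [-0.32  0.56  0.25  1.26 -0.    1.35] t 5.675 gap 85.3
```

View pics/w3.png

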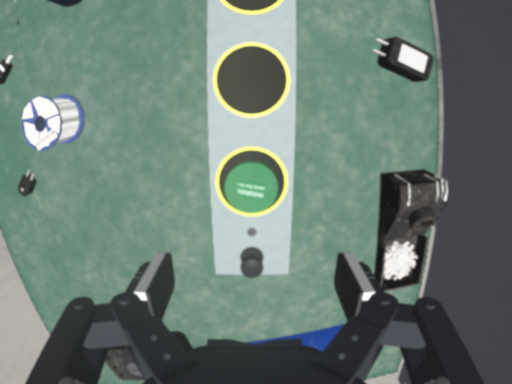

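Run:
```python
from h import *
C=r.calibration("wrist");im=cv2.imread("pics/w3.png")
b,g,rr=cv2.split(im.astype(int));m=((g-rr>35)&(g-b>15)).astype(np.uint8)*255
seg("wrist",im,C,m,25,(222,155,282,215));seg("wrist",im,C,m,22,(222,155,282,215))
cv2.imwrite("pics/w3c.png",cv2.resize(im[130:230,200:300],(600,600)))
```

```text
(224, 161, 54, 52) ell [ 616.9 -202.6   48.9   49.2] circ [ 616.9 -202.7   50.2]
(224, 161, 54, 52) ell [ 616.7 -203.5   49.4   49.8] circ [ 616.8 -203.7   50.8]
```

View pics/w3c.png

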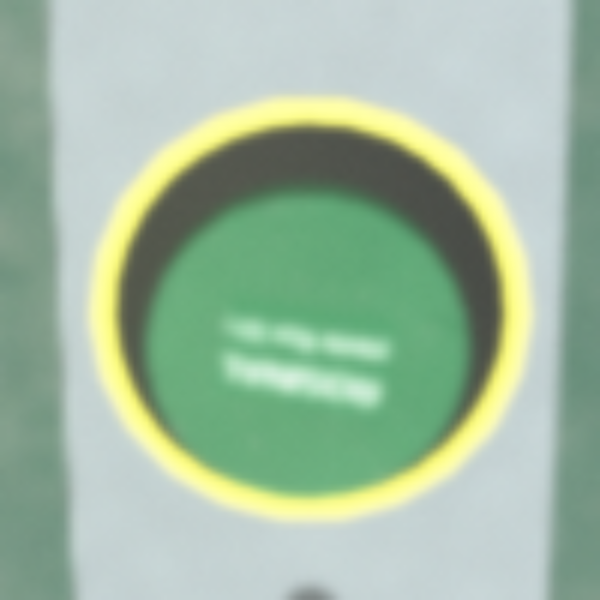

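The tin sits within about 2 mm of the pad centre. Next is the spool.

move_arm --moves '[[[2,-5.1,0],[0,0,-0.18],-1],[[4,-10.2,0],[0,0,-0.36],-1],[[6,-15.3,0],[0,0,-0.54],-1],[[7.9,-20.4,0],[0,0,-0.7],-1],[[7.9,-20.4,1.3],[0,0,-0.7],-1],[[7.9,-20.4,1.3],[0,0,-0.7],-1]]'

```text
clock: 6.42
tcp_pos: [423.3, -106.6, 127.4]
ee_rot: [-3.14, -0.001, 2.165]
ft_force: [0.4, -0.5, -0.5]
finger_gap: 85.7
```

Run:
```python
from h import *
C=r.calibration("wrist");im=r.get_image("wrist");cv2.imwrite("pics/w4.png",im)
hsv=cv2.cvtColor(im,cv2.COLOR_BGR2HSV)
print(proj("wrist",(425,-107,47),C))
go(425,-107,20,2.17)
```

```text
[254.9 208. ]
shift cm [-0.08  0.09 10.79] turn [-0.001 -0.001 -0.005] | tcp [ 423.9 -106.9  127.9] rot [-3.141e+00 -1.000e-03  2.165e+00] j [-0.25  0.13 -0.4   1.04  0.    0.73] t 6.475 gap 85.7
```

View pics/w4.png

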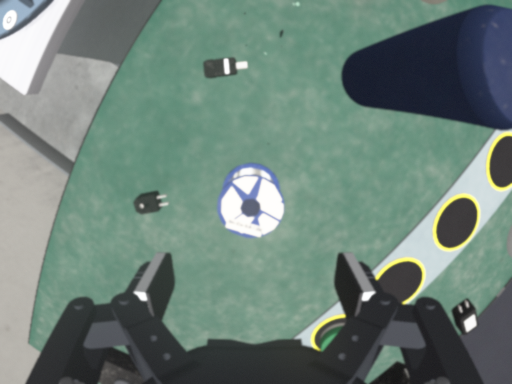

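The spool's top flange is centred at about (251,206). The canister base is visible at (372,78).

Run:
```python
from h import *
C=r.calibration("wrist");im=cv2.imread("pics/w4.png");hsv=cv2.cvtColor(im,cv2.COLOR_BGR2HSV)
print(onz("wrist",251.3,207,47,C))
# canister base edges
for p in [(343,77),(372,108),(375,48)]: print(onz("wrist",*p,0,C))
go(423.5,-107.5,20,2.17)
```

```text
[ 423.  -108.3   47. ]
[431.6  28.2   0. ]
[471.7  22.5   0. ]
[440.4  71.9   0. ]
shift cm [-0.04 -0.06 10.79] turn [-0.001 -0.001 -0.005] | tcp [ 423.9 -106.9  127.9] rot [-3.141e+00 -1.000e-03  2.165e+00] j [-0.25  0.13 -0.4   1.04  0.    0.73] t 6.475 gap 85.7
```

move_arm --moves '[[[-0.03,-0.06,4],[0,0,0],-1],[[-0.03,-0.06,8],[0,0,0],-1],[[-0.03,-0.06,10.8],[0,0,0],-1],[[-0.03,-0.06,10.8],[0,0,0],-0.3],[[-0.03,-0.06,10.8],[0,0,0],1],[[-0.03,-0.06,10.8],[0,0,0],1],[[-0.03,-0.06,10.8],[0,0,0],1],[[-0.03,-0.06,10.8],[0,0,0],1]]' --squeeze 40

```text
clock: 7.48
tcp_pos: [424.5, -107.7, 21.5]
ee_rot: [3.14, 0.002, 2.166]
ft_force: [1.0, -1.3, 7.9]
finger_gap: 53.4
```

move_arm --moves '[[[0,0,-1],[0,0,0],1],[[0,0,-3],[0,0,0],1],[[0,0,-6],[0,0,0],1],[[0,0,-6],[0,0,0],1]]'

```text
clock: 7.98
tcp_pos: [424.8, -107.7, 82.7]
ee_rot: [3.139, 0.003, 2.166]
ft_force: [-0.6, -0.1, -2.5]
finger_gap: 53.4
```

Run:
```python
from h import *
C=r.calibration("wrist");im=r.get_image("wrist");cv2.imwrite("pics/w5.png",im)
print(proj("wrist",(629,-106,7),C))
go(629,-106.5,80,2.17)
```

```text
[412.6 305.1]
shift cm [-11.41  17.02   0.17] turn [ 0.001  0.001 -0.004] | tcp [ 424.1 -107.5   81.4] rot [3.140e+00 1.000e-03 2.166e+00] j [-0.25  0.17 -0.48  0.92  0.    0.73] t 8.025 gap 53.5
```

View pics/w5.png

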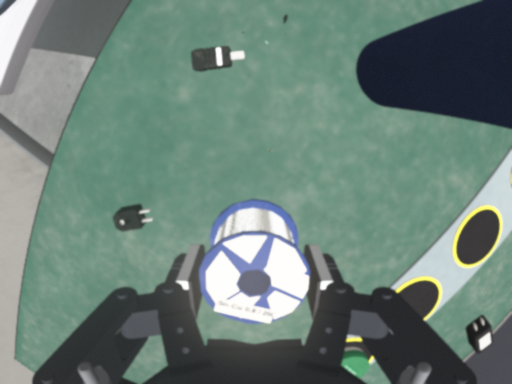

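move_arm --moves '[[[-2,3,0],[0,0,0],1],[[-4.5,6.8,0],[0,0,0],1],[[-7.5,11.2,0],[0,0,0],1],[[-10,15,0],[0,0,0],1],[[-11.4,17,0],[0,0,0],1],[[-11.4,17,0],[0,0,0],1],[[-11.4,17,2.5],[0,0,0],1],[[-11.4,17,2.5],[0,0,0],1]]'

```text
clock: 9.02
tcp_pos: [625.7, -106.2, 53.4]
ee_rot: [-3.138, -0.003, 2.166]
ft_force: [0.3, -0.3, -2.2]
finger_gap: 53.5
```

Run:
```python
from h import *
C=r.calibration("wrist");
import pickle
print(onz("wrist",254,284,107,C)-onz("wrist",254,284,107,C))
im=r.get_image("wrist");cv2.imwrite("pics/w6.png",im)
print(onz("wrist",254,284,83,C))
go(629,-106.5,30,2.17)
```

```text
[0. 0. 0.]
[ 624.4 -103.    83. ]
shift cm [-0.15  0.19  2.48] turn [-0.002 -0.002 -0.004] | tcp [ 626.6 -106.3   54.8] rot [-3.140e+00 -2.000e-03  2.166e+00] j [-0.17  0.57  0.04  1.04 -0.    0.81] t 9.075 gap 53.2
```

View pics/w6.png

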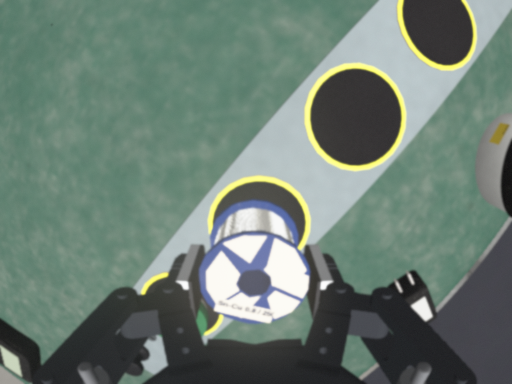

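The spool is held over pad 3: its flange is at (254,278), and the pad rim shows around (260,225). Lowering now.

move_arm --moves '[[[-0.2,0.2,1],[0,0,0],1],[[-0.2,0.2,2],[0,0,0],1],[[-0.2,0.2,2.35],[0,0,0],1],[[-0.2,0.2,2.5],[0,0,0],1],[[-0.2,0.2,2.5],[0,0,0],1]]'

```text
clock: 9.7
tcp_pos: [631.0, -107.0, 30.7]
ee_rot: [3.141, 0.0, 2.166]
ft_force: [1.1, -0.3, -2.8]
finger_gap: 52.8
```

move_arm --moves '[[[0,-0.1,0.15],[0,0,0],1],[[0,-0.1,0.2],[0,0,0],1],[[0,-0.1,0.2],[0,0,0],1]]'

```text
clock: 10.07
tcp_pos: [630.1, -107.6, 28.7]
ee_rot: [3.142, 0.0, 2.166]
ft_force: [-0.2, -0.9, -2.4]
finger_gap: 53.3
```

move_arm --moves '[[[0,0,0.1],[0,0,0],1],[[0,0,0.15],[0,0,0],1]]'

```text
clock: 10.32
tcp_pos: [630.3, -107.7, 28.5]
ee_rot: [3.141, 0.001, 2.166]
ft_force: [-9.5, 1.2, 23.1]
finger_gap: 53.3
```

move_arm --moves '[[[0,0,-0.05],[0,0,0],-0.4],[[0,0,-0.05],[0,0,0],-0.8],[[0,0,-0.05],[0,0,0],-1],[[0,0,-0.05],[0,0,0],-1],[[0,0,-3],[0,0,0],-1],[[0,0,-8],[0,0,0],-1],[[0,0,-13],[0,0,0],-1],[[0,0,-15],[0,0,0],-1]]'

```text
clock: 11.32
tcp_pos: [631.1, -107.7, 180.4]
ee_rot: [3.139, 0.003, 2.166]
ft_force: [0.5, 0.3, -0.5]
finger_gap: 85.2
```

Run:
```python
from h import *
C=r.calibration("wrist");im=r.get_image("wrist");cv2.imwrite("pics/w7.png",im)
T=r.get_image("top");cv2.imwrite("pics/top1.png",T)
hsv=cv2.cvtColor(im,cv2.COLOR_BGR2HSV)
seg("wrist",im,C,cv2.inRange(hsv,(22,90,120),(38,255,255)),7)
print(proj("wrist",(629,-106.5,54),C))
go(440,170,190,2.17)
```

```text
(171, 208, 58, 53) ell [ 618.7 -205.2   67.2   68.3] circ [ 618.7 -204.6   71.2]
(222, 142, 63, 42) ell [ 629.8 -105.6   66.9   68.1] circ [ 629.4 -104.9   70. ]
(281, 72, 65, 65) ell [640.1  -5.4  68.6  69. ] circ [640.1  -5.7  70.4]
(341, 10, 59, 61) ell [650.4  94.2  69.9  70.2] circ [650.5  94.2  71.4]
[251.8 186.5]
shift cm [33.72 -0.27 -1.13] turn [ 0.003  0.003 -0.004] | tcp [ 631.3 -107.8  179.7] rot [3.139e+00 3.000e-03 2.166e+00] j [-0.17  0.52  0.28  1.32  0.    0.81] t 11.425 gap 85.4
```

View pics/w7.png

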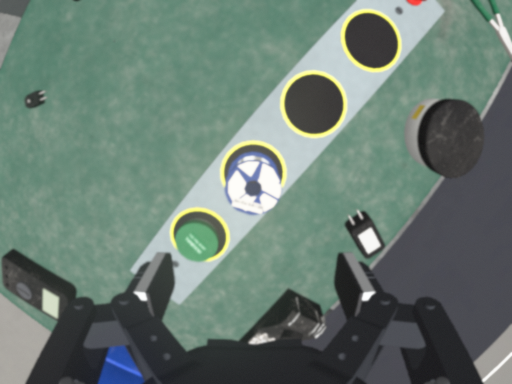

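The spool is centred: its hub is at (253,185) against the ideal (252,186). Next is the jar, going up and over.

move_arm --moves '[[[0,0,-4],[0,0,0],-1],[[0,0,-8],[0,0,0.1],-1],[[5,0,-8],[0,0,0.2],-1],[[11,0,-8],[0,0,0.3],-1],[[17,-0.1,-8],[0,0,0.37],-1],[[23,-0.2,-8],[0,0,0.37],-1],[[29,-0.3,-8],[0,0,0.37],-1],[[33.7,-0.3,-8],[0,0,0.37],-1]]'

```text
clock: 12.42
tcp_pos: [436.9, 171.2, 256.1]
ee_rot: [-3.141, -0.0, 1.796]
ft_force: [1.1, 0.5, 0.4]
finger_gap: 85.4
```

Run:
```python
from h import *
C=r.calibration("wrist");im=r.get_image("wrist");cv2.imwrite("pics/w8.png",im)
hsv=cv2.cvtColor(im,cv2.COLOR_BGR2HSV)
seg("wrist",im,C,cv2.inRange(hsv,(108,150,90),(128,255,255)),104)
go(440,172,180,1.8)
```

```text
(237, 154, 42, 40) ell [438.8 180.   39.8  42.7] circ [438.2 180.   43.9]
shift cm [-0.36  0.47  7.63] turn [-0.002 -0.002 -0.002] | tcp [434.7 174.3 256.3] rot [-3.140e+00 -2.000e-03  1.798e+00] j [ 0.38  0.15 -0.05  1.37  0.    1.72] t 12.475 gap 85.2
```

View pics/w8.png

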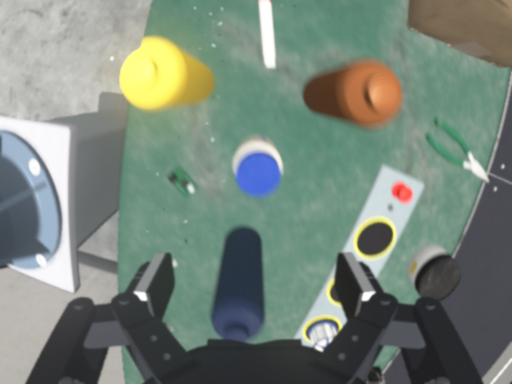

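The jar's cap is at (258,174). The dark blue canister is at (240,290), with the brown and yellow ones well clear. I'll descend and measure again at rest.

move_arm --moves '[[[-0.2,0.4,4],[0,0,0],-1],[[-0.2,0.4,8],[0,0,0],-1],[[-0.2,0.4,8],[0,0,0],-1],[[-0.2,0.4,8],[0,0,0],-1]]'

```text
clock: 12.98
tcp_pos: [443.4, 168.8, 178.1]
ee_rot: [3.141, -0.0, 1.796]
ft_force: [-0.0, 0.3, 0.6]
finger_gap: 85.5
```

Run:
```python
from h import *
C=r.calibration("wrist");im=r.get_image("wrist");cv2.imwrite("pics/w9.png",im)
hsv=cv2.cvtColor(im,cv2.COLOR_BGR2HSV)
seg("wrist",im,C,cv2.inRange(hsv,(106,130,70),(130,255,255)),104)
go(440,172,88,1.8)
```

```text
(224, 168, 59, 59) ell [440.8 177.5  44.6  47.9] circ [441.  177.9  48.5]
shift cm [ 0.38 -0.32  9.05] turn [ 0.002 -0.    -0.004] | tcp [443.8 169.  178.5] rot [ 3.14  -0.     1.796] j [ 0.36  0.18 -0.21  1.18 -0.    1.71] t 13.025 gap 85.2
```

View pics/w9.png

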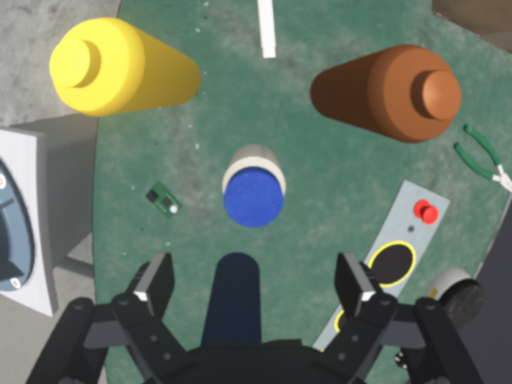

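move_arm --moves '[[[0.55,-0.2,3],[0,0,0],-1],[[0.55,-0.2,6],[0,0,0],-1],[[0.55,-0.2,9],[0,0,0],-1],[[0.55,-0.2,9],[0,0,0],-0.2],[[0.55,-0.2,9],[0,0,0],1],[[0.55,-0.2,9],[0,0,0],1],[[0.55,-0.2,9],[0,0,0],1],[[0.55,-0.2,9],[0,0,0],1]]'

```text
clock: 14.02
tcp_pos: [441.1, 174.1, 89.1]
ee_rot: [3.139, -0.0, 1.796]
ft_force: [-1.2, -1.0, 8.6]
finger_gap: 43.7
```

Run:
```python
from h import *
C=r.calibration("wrist");im=r.get_image("wrist");cv2.imwrite("pics/w10.png",im)
go(440,172,140,1.8)
```

```text
shift cm [-0.18 -0.15 -5.08] turn [ 0.003 -0.    -0.004] | tcp [441.2 174.2  89.2] rot [ 3.138 -0.     1.796] j [ 0.38  0.23 -0.38  0.96  0.    1.72] t 14.075 gap 43.8
```

View pics/w10.png

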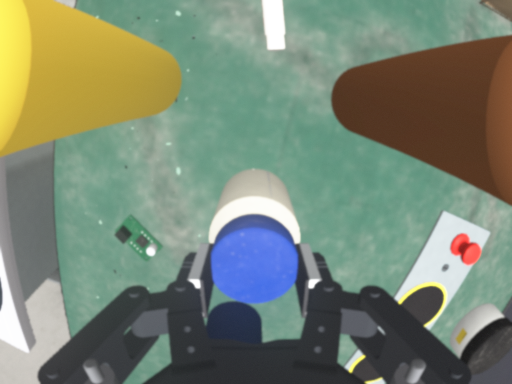

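move_arm --moves '[[[0,0,-1],[0,0,0],1],[[0,0,-3],[0,0,0],1],[[0,0,-5],[0,0,0],1],[[0,0,-5],[0,0,0],1]]'

```text
clock: 14.58
tcp_pos: [441.1, 174.2, 139.1]
ee_rot: [3.138, -0.001, 1.796]
ft_force: [-0.0, 0.4, -3.6]
finger_gap: 43.4
```

Run:
```python
from h import *
im=r.get_image("wrist");cv2.imwrite("pics/w11.png",im)
S=r.get_image("scene");cv2.imwrite("pics/s11.png",S)
go(590,130,140,1.8)
go(639.5,-7.5,140,1.466)
```

```text
shift cm [-7.61 13.65 -0.28] turn [ 0.    -0.    -0.004] | tcp [440.  173.7 137.2] rot [ 3.141 -0.     1.796] j [ 0.38  0.2  -0.3   1.08  0.    1.72] t 14.675 gap 43.5
shift cm [-22.12  15.41  -0.28] turn [ 0.   -0.    0.33] | tcp [440.  173.7 137.2] rot [ 3.141 -0.     1.796] j [ 0.38  0.2  -0.3   1.08  0.    1.72] t 14.675 gap 43.5
```

View pics/w11.png

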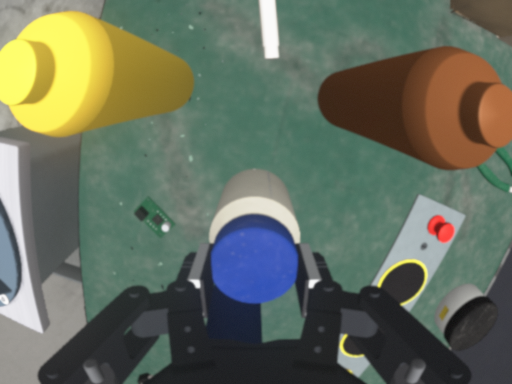

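View pics/s11.png

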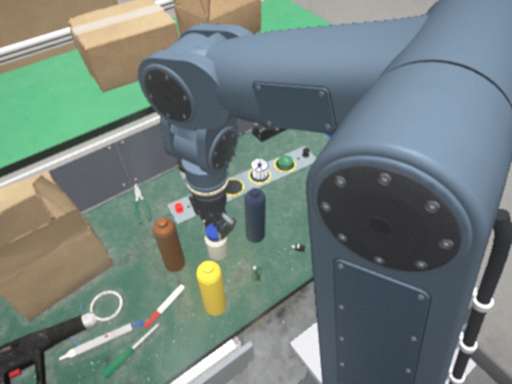

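The jar is lifted upright, with its cap at (255,258). I'll carry it around the canister: +x first, then -y.

move_arm --moves '[[[-1.5,3,0],[0,0,0],1],[[-4,7,0],[0,0,0],1],[[-6,11,0],[0,0,0],1],[[-8,13.6,0],[0,0,0.05],1],[[-12,14,0],[0,0,0.12],1],[[-16,14.8,0],[0,0,0.2],1],[[-20,15.2,0],[0,0,0.29],1],[[-22.1,15.4,0],[0,0,0.33],1]]'

```text
clock: 15.68
tcp_pos: [639.3, -9.2, 136.0]
ee_rot: [-3.14, 0.0, 1.463]
ft_force: [-0.4, 0.7, -2.1]
finger_gap: 43.9
```

move_arm --moves '[[[0,0,0],[0,0,0],1],[[0,0,1],[0,0,0],1],[[0,0,3],[0,0,0],1],[[0,0,3],[0,0,0],1]]'

```text
clock: 16.18
tcp_pos: [637.8, -6.3, 105.2]
ee_rot: [-3.138, 0.0, 1.468]
ft_force: [0.1, -0.1, -2.0]
finger_gap: 43.5
```

Run:
```python
from h import *
C=r.calibration("wrist")
im=r.get_image("wrist");cv2.imwrite("pics/w12.png",im)
hsv=cv2.cvtColor(im,cv2.COLOR_BGR2HSV)
seg("wrist",im,C,cv2.inRange(hsv,(22,90,120),(38,255,255)),7)
go(639.5,-7.5,97,1.466)
```

```text
(217, 160, 81, 52) ell [640.   -5.6  66.   67.1] circ [640.   -5.6  69.7]
(216, 38, 85, 83) ell [650.6  94.   66.8  67. ] circ [650.6  94.1  67.7]
shift cm [-0.09  0.11  0.95] turn [-0.002  0.     0.001] | tcp [638.5  -6.4 106.5] rot [-3.14   0.     1.467] j [-0.01  0.55  0.13  1.16  0.    1.66] t 16.225 gap 43.5
```

View pics/w12.png

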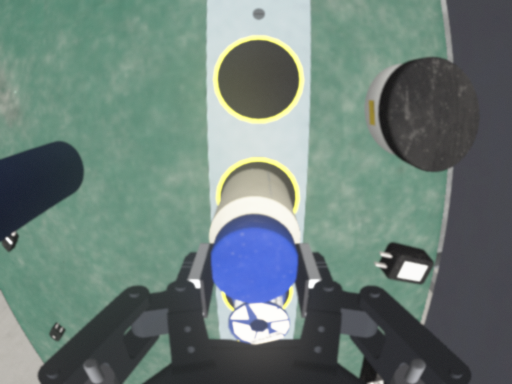

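The jar is over pad 2 (rim centre (258,200)) and aligned. Lowering with contact probing.

move_arm --moves '[[[-0.05,0.05,0.4],[0,0,0],1],[[-0.05,0.05,0.8],[0,0,0],1],[[-0.05,0.05,0.9],[0,0,0],1],[[-0.05,0.05,0.9],[0,0,0],1]]'

```text
clock: 16.73
tcp_pos: [639.8, -7.9, 98.1]
ee_rot: [3.142, -0.0, 1.466]
ft_force: [0.0, 0.8, -2.7]
finger_gap: 43.7
```

move_arm --moves '[[[0,0,0.1],[0,0,0],1],[[0,0,0.1],[0,0,0],1]]'

```text
clock: 16.98
tcp_pos: [639.8, -8.0, 97.1]
ee_rot: [3.142, -0.0, 1.466]
ft_force: [-0.3, -0.3, -2.7]
finger_gap: 43.7
```

move_arm --moves '[[[0,0,0.1],[0,0,0],1],[[0,0,0.15],[0,0,0],1]]'

```text
clock: 17.23
tcp_pos: [640.0, -8.0, 96.2]
ee_rot: [3.141, 0.0, 1.466]
ft_force: [-2.4, -0.5, 9.4]
finger_gap: 43.6
```

move_arm --moves '[[[0,0,0],[0,0,0],0],[[0,0,0],[0,0,0],-0.5],[[0,0,0],[0,0,0],-1],[[0,0,0],[0,0,0],-1],[[0,0,-4],[0,0,0],-1],[[0,0,-9],[0,0,0],-1],[[0,0,-15],[0,0,0],-1],[[0,0,-17],[0,0,0],-1]]'

```text
clock: 18.23
tcp_pos: [640.7, -7.9, 269.6]
ee_rot: [3.137, -0.0, 1.466]
ft_force: [0.7, -0.1, 0.2]
finger_gap: 85.4
```

Run:
```python
from h import *
C=r.calibration("wrist")
im=r.get_image("wrist");cv2.imwrite("pics/w13.png",im)
hsv=cv2.cvtColor(im,cv2.COLOR_BGR2HSV)
seg("wrist",im,C,cv2.inRange(hsv,(22,90,120),(38,255,255)),7)
seg("wrist",im,C,cv2.inRange(hsv,(106,130,70),(130,255,255)),111)
go(450,40,270,1.8)
```

```text
(228, 62, 50, 48) ell [650.4  94.1  65.5  66.1] circ [650.4  94.   67.2]
(0, 0, 60, 44) ell [286.9 286.   69.6 182.5] circ [292.4 295.5 179.4]
(232, 157, 42, 42) ell [639.9  -5.2  42.8  44.7] circ [639.7  -5.1  45.6]
shift cm [  2.77 -19.49  -0.06] turn [ 0.006  0.    -0.334] | tcp [640.9  -7.9 270.5] rot [ 3.136e+00 -1.000e-03  1.466e+00] j [-0.01  0.53  0.52  1.55  0.    1.66] t 18.275 gap 85.6
```

View pics/w13.png

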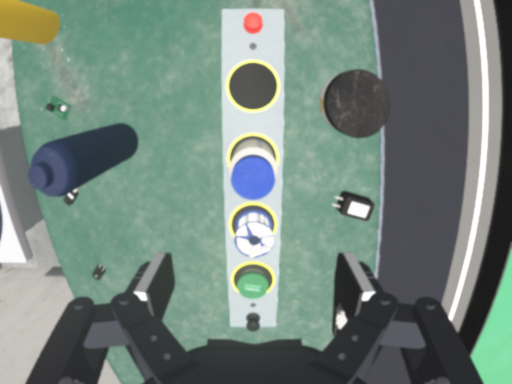

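Jar, spool and tin all stand on their pads (253,175), (255,232) and (253,284). Next is the canister.

move_arm --moves '[[[0.7,-4.9,0],[0,0,0],-1],[[1.4,-9.8,0],[0,0,0],-1],[[2.1,-14.7,0],[0,0,0],-1],[[2.8,-19.5,0],[0,0,0],-1],[[2.8,-19.5,0],[0,0,0],-1],[[2.8,-19.5,0],[0,0,0],-1],[[2.8,-19.5,0],[0,0,0],-1]]'

```text
clock: 19.15
tcp_pos: [449.6, 40.2, 265.3]
ee_rot: [-3.141, 0.0, 1.465]
ft_force: [-0.0, -0.5, 0.2]
finger_gap: 85.5
```

Run:
```python
from h import *
C=r.calibration("wrist")
im=r.get_image("wrist");cv2.imwrite("pics/w14.png",im)
T=r.get_image("top");cv2.imwrite("pics/top14.png",T)
for P in [(450,40,200),(450,40,0)]: print(proj("wrist",P,C))
go(450,40,270,1.466)
```

```text
[255.3 213.8]
[254.7 159.3]
shift cm [-0.01  0.06 -0.48] turn [-0.001  0.    -0.001] | tcp [449.4  40.2 265.2] rot [-3.141  0.     1.465] j [ 0.09  0.11 -0.07  1.39 -0.    1.77] t 19.25 gap 85.4
```

View pics/w14.png

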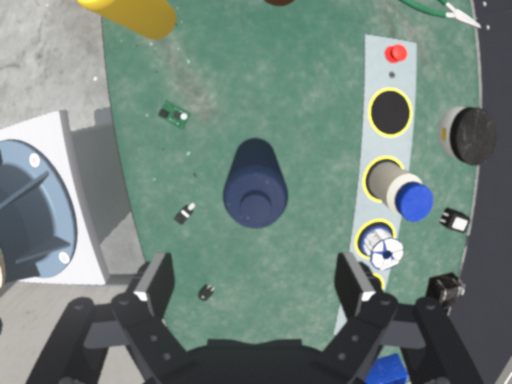

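Run:
```python
from h import *
im=cv2.imread("pics/w14.png");cv2.imwrite("pics/w14c.png",cv2.resize(cv2.convertScaleAbs(im[130:240,205:305],alpha=2),(545,600)))
```

```text
(no output)
```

View pics/w14c.png

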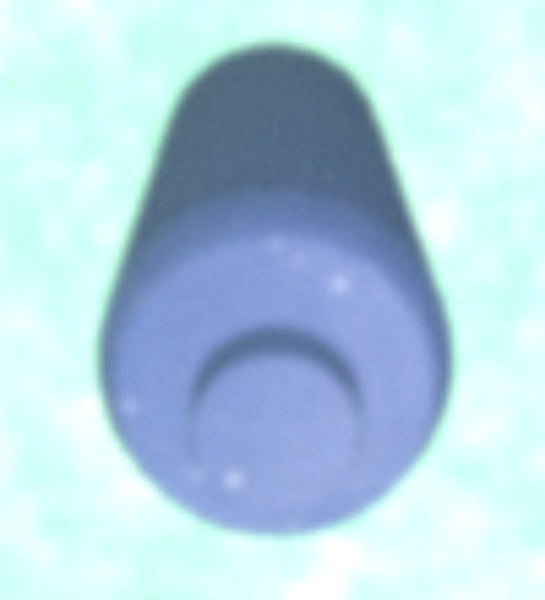

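Run:
```python
from h import *
C=r.calibration("wrist")
print(onz("wrist",255.6,208.9,200,C), "far base edge",onz("wrist",255.5,137.7,0,C))
print(proj("wrist",(450,40+28,0),C))
go(450,42,163,1.466)
```

```text
[450.4  43.9 200. ] far base edge [454.1  70.2   0. ]
[252.7 139.6]
shift cm [ 0.19  0.05 10.22] turn [-0.001  0.    -0.001] | tcp [449.4  40.2 265.2] rot [-3.141  0.     1.465] j [ 0.09  0.11 -0.07  1.39 -0.    1.77] t 19.25 gap 85.4
```

The canister axis is at about (450.5, 41), with the nozzle at (256,209). Descending to grip its top 35 mm.

move_arm --moves '[[[0.1,0.1,3],[0,0,0],-1],[[0.1,0.1,6],[0,0,0],-1],[[0.1,0.1,8.5],[0,0,0],-1],[[0.1,0.1,10],[0,0,0],-1],[[0.1,0.1,10],[0,0,0],-0.5],[[0.1,0.1,10],[0,0,0],0],[[0.1,0.1,10],[0,0,0],1],[[0.1,0.1,10],[0,0,0],1]]'

```text
clock: 20.25
tcp_pos: [450.4, 41.3, 166.2]
ee_rot: [3.14, -0.0, 1.466]
ft_force: [1.4, 1.0, 5.9]
finger_gap: 55.3
```

move_arm --moves '[[[0.1,0.1,0],[0,0,0],1],[[0,0,0],[0,0,0],1],[[0,0,-1],[0,0,0],1],[[0,0,-2.5],[0,0,0],1],[[0,0,-4],[0,0,0],1],[[0,0,-4],[0,0,0],1]]'

```text
clock: 21.0
tcp_pos: [450.7, 41.3, 207.0]
ee_rot: [3.139, -0.0, 1.466]
ft_force: [0.9, -0.4, -2.4]
finger_gap: 54.7
```

Run:
```python
from h import *
im=r.get_image("wrist");cv2.imwrite("pics/w15.png",im)
go(650,91.9,205,1.466)
```

```text
shift cm [ 7.13 19.33  0.14] turn [ 0.001 -0.    -0.   ] | tcp [450.3  41.3 206.2] rot [ 3.14  -0.     1.466] j [ 0.09  0.12 -0.21  1.24  0.    1.77] t 21.05 gap 55.0
```

View pics/w15.png

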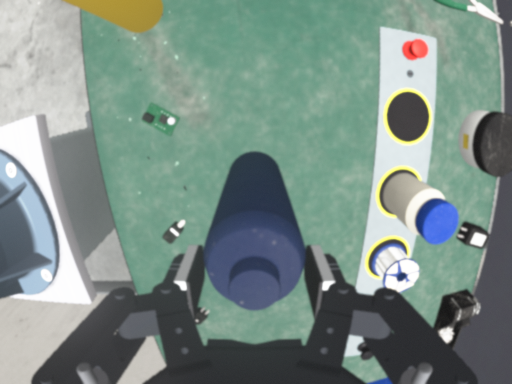

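The canister is held upright and lifted about 40 mm. Carrying it to pad 1.

move_arm --moves '[[[1,2.5,0],[0,0,0],1],[[2.5,6.5,0],[0,0,0],1],[[4,10.5,0],[0,0,0],1],[[5.5,14.5,0],[0,0,0],1],[[6.6,17.8,0],[0,0,0],1],[[7.1,19.3,0],[0,0,0],1],[[7.1,19.3,0],[0,0,0],1],[[7.1,19.3,0],[0,0,0],1]]'

```text
clock: 22.05
tcp_pos: [648.6, 91.5, 205.3]
ee_rot: [-3.141, 0.0, 1.466]
ft_force: [-0.3, 0.4, -2.0]
finger_gap: 55.3
```

move_arm --moves '[[[0,0,1],[0,0,0],1],[[0,0,2],[0,0,0],1],[[0,0,2.5],[0,0,0],1],[[0,0,2.5],[0,0,0],1]]'

```text
clock: 22.55
tcp_pos: [648.9, 91.5, 180.1]
ee_rot: [-3.141, 0.0, 1.466]
ft_force: [-1.4, 0.1, -3.1]
finger_gap: 55.0
```

Run:
```python
from h import *
im=r.get_image("wrist");cv2.imwrite("pics/w16.png",im)
go(650,91.9,175,1.466)
```

```text
shift cm [0.04 0.09 0.56] turn [-0.  0. -0.] | tcp [649.1  91.6 180.6] rot [-3.141  0.     1.466] j [0.14 0.56 0.34 1.35 0.   1.82] t 22.6 gap 55.2
```

View pics/w16.png

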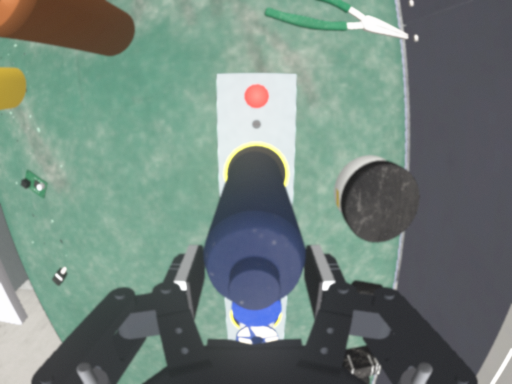

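move_arm --moves '[[[0.05,0.1,0.3],[0,0,0],1],[[0.05,0.1,0.6],[0,0,0],1],[[0.05,0.1,0.6],[0,0,0],1]]'

```text
clock: 22.98
tcp_pos: [650.2, 92.0, 174.3]
ee_rot: [-3.141, 0.0, 1.466]
ft_force: [-0.0, 0.9, -2.9]
finger_gap: 55.1
```

move_arm --moves '[[[0,0,0.1],[0,0,0],1],[[0,0,0.1],[0,0,0],1]]'

```text
clock: 23.22
tcp_pos: [650.3, 92.0, 173.6]
ee_rot: [-3.142, -0.0, 1.466]
ft_force: [-0.7, -0.1, -2.3]
finger_gap: 55.1
```

move_arm --moves '[[[0,0,0.08],[0,0,0],1],[[0,0,0.1],[0,0,0],1]]'

```text
clock: 23.48
tcp_pos: [650.5, 92.0, 173.2]
ee_rot: [3.141, -0.0, 1.466]
ft_force: [-1.6, 0.6, 6.2]
finger_gap: 54.7
```

Contact. Releasing slowly.

move_arm --moves '[[[0,0,0],[0,0,0],0.2],[[0,0,0],[0,0,0],-0.2],[[0,0,0],[0,0,0],-0.6],[[0,0,0],[0,0,0],-1],[[0,0,0],[0,0,0],-1],[[0,0,-3],[0,0,0],-1],[[0,0,-7],[0,0,0],-1],[[0,0,-11],[0,0,0],-1]]'

```text
clock: 24.48
tcp_pos: [650.0, 92.0, 283.9]
ee_rot: [-3.142, -0.0, 1.466]
ft_force: [0.0, -0.2, 0.1]
finger_gap: 85.5
```

Run:
```python
from h import *
im=r.get_image("wrist");cv2.imwrite("pics/w17.png",im)
cv2.imwrite("pics/s17.png",r.get_image("scene"))
go(400,-150,290,1.466)
```

```text
shift cm [-26.72 -22.47  -0.48] turn [ 0.006 -0.002 -0.   ] | tcp [651.5  92.2 287. ] rot [ 3.136e+00 -2.000e-03  1.466e+00] j [0.14 0.58 0.65 1.63 0.   1.82] t 24.575 gap 85.6
```

View pics/w17.png

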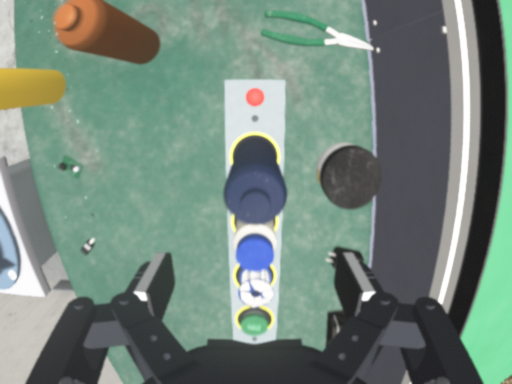

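View pics/s17.png

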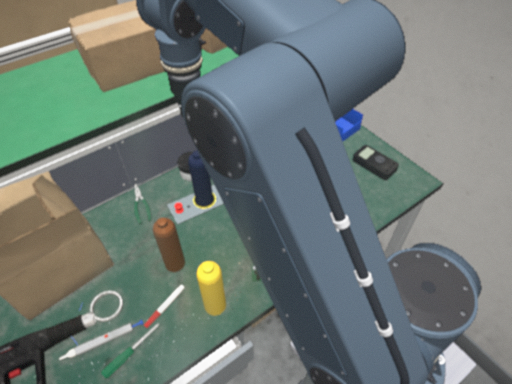

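All four are standing. Now I'll retract for a final check from the top camera.

move_arm --moves '[[[0,-5,-1],[0,0,0],-1],[[-5,-10,-1],[0,0,0],-1],[[-10,-15,-1],[0,0,0],-1],[[-15,-19,-1],[0,0,0],-1],[[-20,-22,-1],[0,0,0],-1],[[-25,-24,-1],[0,0,0],-1],[[-30,-25,-1],[0,0,0],-1],[[-34,-25,-1],[0,0,0],-1]]'

```text
clock: 25.58
tcp_pos: [364.7, -221.7, 292.6]
ee_rot: [3.141, 0.0, 1.464]
ft_force: [1.2, 0.2, -0.2]
finger_gap: 85.9
```

Run:
```python
from h import *
C=r.calibration("top");T=r.get_image("top");cv2.imwrite("pics/top18.png",T)
hsv=cv2.cvtColor(T,cv2.COLOR_BGR2HSV)
cv2.imwrite("pics/top18c.png",cv2.resize(T[110:190,170:380],(798,304),interpolation=cv2.INTER_CUBIC))
b,g,rr=cv2.split(T.astype(int));m=((g-rr>35)&(g-b>15)).astype(np.uint8)*255
for n,P in [("tin",(618.3,-206.2,25)),("spool",(629,-106.9,54)),("jar",(639.2,-7.6,111)),("can",(649.7,91.7,207))]: print(n,proj("top",P,C),(proj("top",P,C)-[170,110])*3.8)
seg("top",T,C,m,25,(310,135,345,175),80)
seg("top",T,C,cv2.inRange(hsv,(105,150,100),(130,255,255)),111,(235,125,275,170),80)
print(r.get_obs()["finger_gap"])
```

```text
tin [329.4 150.6] [605.72 154.28]
spool [292.  144.8] [463.6  132.24]
jar [252.2 135.3] [312.36  96.14]
can [204.  117.9] [129.2   30.02]
(310, 168, 35, 7) ell [ 562.7 -189.8   16.1  111.6] circ [ 562.8 -196.5   89.3]
(320, 142, 20, 19) ell [ 616.8 -206.3   49.6   50.1] circ [ 616.9 -206.2   51.8]
(244, 127, 19, 20) ell [637.5  -9.   42.9  48. ] circ [636.9  -8.   49.8]
85.34045285726005
```

View pics/top18c.png

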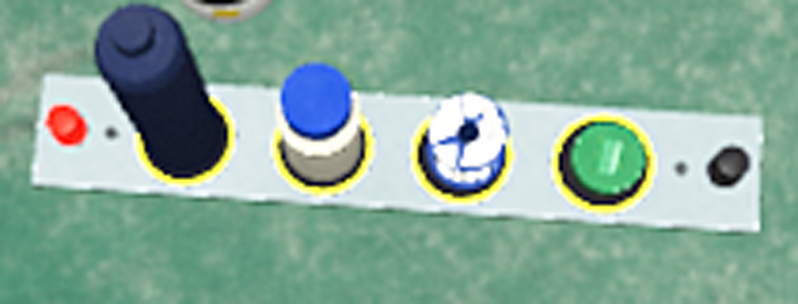

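The top view agrees with the ideal positions. In the crop, measured against expected: tin (608,155) vs (606,154), spool (467,131) vs (464,132), jar (315,100) vs (312,96), canister (131,32) vs (129,30). That puts each within about 3 mm.

```bash
python3 -c "
from plant import r
print(r.sign_off())"
```

```text
the job is handed in; nothing more can be done
None
```

All four items are on their pads and the job is handed in, at about 26 s of the 102 s allowed. From the black peg to the red peg they stand as tin (pad 4), spool (pad 3), jar (pad 2) and canister (pad 1). I lowered each one until it touched its pad before opening the jaws, then backed the arm well clear.

- **Final check:** the last top-camera picture shows each item upright and within about 3 mm of its pad centre; the limit is 15 mm. The sign-off itself gave no verdict.
- **Disagreements:** the wrist camera read about 2.5 mm further in y than the top camera, and I allowed for that when placing. The jar's cap closed at a 43.7 mm gap instead of about 45–47 mm, but the jar lifted and released upright.

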